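Third hand: hold a mounting foot against the jig's sprung stop

ROBOT

A 6-joint arm with a two-finger parallel gripper is mounted at the origin on the work surface. World frame = base frame: x ahead of the robot, y to its left, z up, the work surface at z = 0. Lengths are in m, angles in rad, forces in N, time in s.
With the tool pointing down it reaches from about 0.3 to 0.775 m from the base axis. Payload 14.6 kg.
Tool frame: the origin (TCP) lies on the centre line of the jaws, within the pads' length; the fingertips stand arm.nose_length ahead of it and the grasp point (between the pads) lies 2 mm behind it (arm.nose_length is the distance from the TCP to the fingertips, in m); z points along the fingers, y is the line along which they close (so a half turn about z gives the same grasp; the last joint's range is limited). The gripper opens to 94 mm and grips with 3 to 60 N. Pads are 16 mm wide; open, the fingers measure 119 mm over their backs; the gripper's body (75 mm by 177 mm) begins 78 mm behind the grasp point.
Start: joints at [1.051, 0.3, 1.521, -0, 1.321, -0.067], TCP at [0.241, 0.495, 0.192] pointing down, gripper open.
Joint ranges: [-3.03, 3.03], [-0.79, 2.21], [0.23, 2.52], [-1.04, 4.18], [0, 3.07], [-2.55, 2.55]. Speed limits (rad/s): [2.22, 2.22, 2.57, 3.14, 3.14, 3.14].

INTERFACE

Orientations are given as a unit quaternion [w, x, y, z].
In Python, from workcell import arm gives the robot as it stands.
- The arm moves only by the tool step_arm, never from a script. Its argument "increments" is one flat list of numbers, 7 for each row, row after row: the turn, a rotation vector about the world's x, y, z in units of 5 degrees (1.0 is 5 degrees), then the shift along the world's x, y, z in units of 25 mm (1.0 is 25 mm), then the opening, from -1 (shut) to 1 (fully open). In form: [wx, wy, wz, x, y, z, claw, wx, wy, wz, x, y, z, claw, ...]. A call has 1 to 8 rows; each row is the pose to reach, as a shift and turn from the pose commanded when the call began; what a row does not reach only later rows make up. A row lasts 1/10 s, in which the tool goes at most 50 mm and 8.59 degrees, less where a joint would pass 70% of its speed; a pose out of reach is approached as far as the arm can. A call with a gripper value outside its range is refused whole. The fingers move at their own pace and stop on an object; "newtons" is the grip in N (left out, the last holds). Time passes only in rows, so rows that repeat a pose let the fingers close. It gives the time, the measured TCP pose, the force, the opening and the grip force at its end, in the units of the state.
- arm.get_state(): the state, without advancing time (a new reading comes with each control period).
- arm.grab_frame(name): name is "scene" or "top" or "wrist"; returns a dict with "color" (420x560x3 uint8, red, green, blue), "fx", "fy", "cx", "cy" (pixels), "world_to_cam" (4x4, takes a point from world to camera coordinates); the wrist camera has in their place "T_tool_cam" (4x4, takes a point from camera to tool coordinates, whose origin is the TCP and whose axes are the flange's). Camera axes: x right, y up, looking along -z (the intrinsics and any distortion apply to the point x, -y, -z); pixel columns grow to the right and rows downward; lengths in m; the calibration is good to about 2 mm. The wrist camera is an equidistant fisheye: a pixel r from the principal point sees the ray r / f radians off the axis. A picture is of the moment at which its call begins: read the wrist's pose just before it. There is no depth.
- arm.hand_in(): hands the job in; it is judged then, once.
The state is a dict: "time": time; "q": joint angles; "dq": joint speeds; "tau": joint torques, N m; "ee_pos": TCP position; "orientation": TCP orientation; "wrist_force": force on the tool from outside, world axes, zero at the start; "ft_torque": the same for the moment, N m; "finger_gap": finger opening in m; "gripper_force": force on a finger pad.
Only numpy, scipy, OpenCV 4.12 (cv2) and the standard library are available. Lean on these libraries where they do the work, as an engineer would, in place of code of your own. Each camera call takes 0.05 s, during which the arm holds its last target. There are 200 camera calls.

TASK

Take the blue mounting foot (its post makes a handy grip), set it flat in the jig between the steel guide rails, slide it nose first under the red bridge and press it squarely against the yellow sprung stop with a steady push of about 10 newtons (more than 6, less than 15), without ever driving the stop to the end of its travel. Finish while still holding it pressed there with the gripper, so that I can drive the screws through the bridge: do not let go or back off. Leave the screw tray, the screwdriver and the tape roll where they are.

Things in the scene. Friction and masses are not known exactly. Their poses are not given: they have to be found in the camera images.
- foot: Loose part, 0.36 to 0.58 kg: blue block 50 (x) x 140 (y) x 20 mm high, with a dark square post 30 x 30 mm on it, 20 to 75 mm above the underside, centred at y = -45 mm; two black screw marks on the other half. Origin: centre of the underside; +y to the nose (end away from the post). Lies flat on the bench to the robot's right. The block fits under the bridge, the post does not.
- post_top (a point): Centre of the top of the foot's post, 75 mm above the foot's underside.
- foot_nose (a point): Centre of the foot's nose face (50 mm wide, 20 mm high), the face that presses on the yellow pad; 70 mm from the foot's origin along its +y.
- jig: Fixed assembly jig: aluminium plate 150 mm (x) by 370 mm (y from -160 to +210), 12 mm thick, on the bench. Origin: on the underside, on the centre line. z up; +y is the feed direction, towards the stop (to the robot's left, turned up to 0.3 rad either way).
- rail_mid (a point): Point on the plate's top, on the centre line, at jig y = 30 mm, midway along the two straight steel guide rails (y = -40 to +100 mm, 58 mm apart inside, 14 mm high above the plate). Towards -y they flare to about 96 mm apart at y = -92 mm. Where y is below 62 mm the channel is open above: the foot can be lowered in there.
- bridge_mid (a point): Middle of the red bridge, on the centre line at jig y = 85 mm, level with the underside of its bars, 26 mm above the plate's top. Two bars 10 x 10 mm (y = 62 to 72 and 98 to 108 mm), open slot between; tops 36 mm above the plate. Its side posts stand 44 to 66 mm either side of the centre line.
- stop: The sprung stop on the jig's plate, at the far end of the channel beyond the bridge: a dark block 60 x 26 x 28 mm with a yellow pad in front of it. Origin: on the plate's top, on the centre line, below the resting front face of the yellow pad, which is 117 to 133 mm along the jig's +y. Same axes as the jig. The block's front is 40 mm behind the resting pad face.
- plunger (a joint): How far the yellow pad is pushed in along the jig's +y, in m: 0 at rest, 0.026 at the end of its travel. Plain spring, 0.8 N per mm from zero: 10 N is 12.5 mm, 6 N is 7.5 mm, 15 N is 18.75 mm.
- pad_face (a point): Centre of the front face of the yellow pad (44 mm wide, from 2 to 24 mm above the plate); it moves with the pad.
- screw_tray: Bystander: orange open tray, 75 x 105 x 32 mm, with screws. Origin: centre of its underside.
- driver: Bystander: screwdriver with red handle lying on the bench.
- tape_roll: Bystander: yellow roll of tape lying flat, 90 mm across, 24 mm high. Origin: centre of its underside.
Not all that is in view belongs to the job. There is more than one size of the foot; the one meant has the size given above.

How it is judged:
At the end, for the whole second after the job is handed in: The foot lies flat (0.08 rad; underside -4 to +6 mm from plate top) and straight (7 mm, 0.08 rad) between the rails, nose past the bridge on the yellow pad, pressing it with 6 to 15 N (pad in 6.5 to 19.5 mm), still (under 10 mm/s), with the fingers on it (over 2 N) (contact force between foot and stop between 6 and 15 N and value of joint plunger between 0.0065 and 0.0195 m and x of foot in the frame of jig between -0.007 and 0.007 m and z of foot in the frame of jig between 0.008 and 0.018 m and angle between the y axis of foot and the y axis of jig, either way round below 0.08 rad and angle between foot's own z axis and vertical below 0.08 rad and y of foot_nose in the frame of jig above 0.115 m and linear speed of foot below 0.01 m/s and contact force between the fingers and foot above 2 N); the arm keeps its last pose, push and grip.
It fails at once if the sprung stop is driven to the end of its travel (over 24.5 mm) (value of joint plunger above 0.0245 m).
It fails at once if the screw tray is moved by more than 20 mm (distance of screw_tray from where it was at the start of the episode above 0.02 m).
It fails at once if the screwdriver is moved by more than 20 mm (distance of driver from where it was at the start of the episode above 0.02 m).
It fails at once if the tape roll is moved by more than 20 mm (distance of tape_roll from where it was at the start of the episode above 0.02 m).
It also fails if it takes over 48 s, if anything falls off the work surface, if the arm or the gripper's body presses on something with over 40 N, if the wrist force passes 120 N, or if a joint passes its speed limit or range.

## Working session

There is one attempt and no reset: what is moved stays moved. The work goes in short steps, Python scripts to look and compute and a tool call to move; the robot and the scene stay as the last step left them, time stands still between calls to the robot, and variables do not carry over. Pictures are saved under pics/ and viewed, at most 10 in all, crops included, and the job is handed in when it is done.

Besides the shell and the picture viewer there is one more tool, called after "Request:" by a JSON object that holds its "method" and its "body", one argument or row to a line. step_arm: Moves the arm, as the interface text tells. Its arguments: {"type":"object","properties":{"increments":{"type":"array"},"newtons":{"type":"number"}},"required":["increments"]}

```bash
mkdir -p pics; python3 - <<'E'
from workcell import arm
import cv2,numpy as np,pickle
fr={n:arm.grab_frame(n) for n in("scene","top")}
pickle.dump(fr,open('f0.pkl','wb'))
for n in fr: cv2.imwrite(f'pics/{n}0.png',fr[n]['color'][:,:,::-1])
print({k:v for k,v in fr['top'].items() if k!='color'}, arm.get_state(), arm.nose_length)
print({k:v for k,v in fr['scene'].items() if k!='color'})
E
```

```text
{'fx': 523.5118863899976, 'fy': 523.5118863899976, 'cx': 271.98215681462926, 'cy': 214.35589837190994, 'world_to_cam': array([[ 0.01191946, -0.99965364,  0.02346321, -0.09259641],
       [ 0.98116981,  0.01621648,  0.19246513, -0.5609735 ],
       [-0.19277896,  0.02072732,  0.98102327, -1.36128835],
       [ 0.        ,  0.        ,  0.        ,  1.        ]])} {'time': 0.1, 'q': array([ 1.05142632e+00,  3.00399346e-01,  1.52148265e+00, -1.11418073e-05,
        1.32070431e+00, -6.66000560e-02]), 'dq': array([-1.16112565e-04, -1.59319808e-03, -1.79019227e-03, -2.97740134e-04,
        1.60288901e-03, -7.21538152e-05]), 'tau': array([ 1.23440201e-03, -5.32642579e+01, -3.53288269e+01,  7.10172113e-02,
        2.34550936e-02, -3.87439832e-05]), 'ee_pos': array([0.24049009, 0.49437357, 0.19106733]), 'orientation': array([-1.38322876e-04,  2.24454841e-01,  9.74484365e-01, -4.77215666e-04]), 'wrist_force': array([-0.07605024, -0.42996038,  0.31167824]), 'ft_torque': array([ 0.01281402, -0.01649136, -0.05133124]), 'gripper_force': 0.0, 'finger_gap': 0.09400831445935086} 0.017
{'fx': 465.8000671977106, 'fy': 465.8000671977106, 'cx': 282.9150746505165, 'cy': 207.03989046950136, 'world_to_cam': array([[-0.12708413,  0.99177456,  0.01525955,  0.16002922],
       [-0.69503005, -0.10001461,  0.71199039,  0.33260654],
       [ 0.70766013,  0.07987684,  0.70202339, -1.43942452],
       [ 0.        ,  0.        ,  0.        ,  1.        ]])}
```

View pics/top0.png

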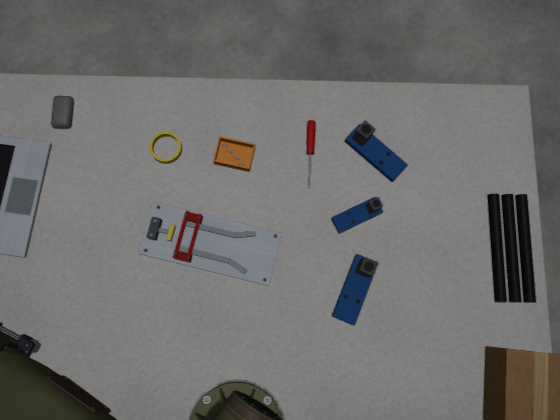

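View pics/scene0.png

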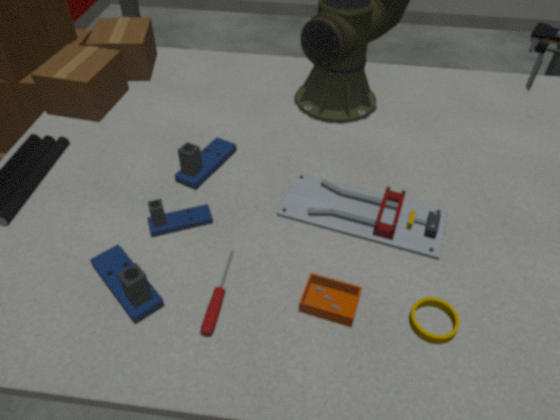

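Top view: three blue feet around (377,150), (357,215) and (355,288). The jig is at (210,245), with the red bridge at (187,237) and the yellow pad at (170,233). The tray is at (235,154), the driver at (310,150) and the tape at (166,147). Next I measure them.

```bash
cat > h.py <<'E'
import cv2,numpy as np,pickle
def cast(f,uv,z):
    uv=np.atleast_2d(uv).astype(float)
    W=f['world_to_cam'];R,t=W[:3,:3],W[:3,3]
    d=np.c_[(uv[:,0]-f['cx'])/f['fx'],-(uv[:,1]-f['cy'])/f['fy'],-np.ones(len(uv))]@R
    c=-R.T@t
    return c+d*((z-c[2])/d[:,2])[:,None]
def blobs(f,lo,hi,amin):
    m=cv2.inRange(cv2.cvtColor(f['color'],cv2.COLOR_RGB2HSV),lo,hi)
    return [c for c in cv2.findContours(m,cv2.RETR_EXTERNAL,cv2.CHAIN_APPROX_NONE)[0] if cv2.contourArea(c)>amin]
def rect(f,c,z):
    P=cast(f,c[:,0,:]+0.0,z)[:,:2]
    (x,y),(w,h),a=cv2.minAreaRect((P*1000).astype(np.float32))
    if w<h:w,h,a=h,w,a+90
    return np.round([x,y,w,h,a],1)
E
python3 - <<'E'
from h import *
fr=pickle.load(open('f0.pkl','rb'))
R={'blue':((105,120,40),(125,255,255),.02),'red':((0,180,60),(6,255,255),.048),'yel':((24,150,80),(34,255,255),.030),'orange':((8,180,80),(18,255,255),.032)}
for n,f in fr.items():
    for k,(lo,hi,z) in R.items():
        for c in blobs(f,lo,hi,25): print(n,k,c[:,0].mean(0).round(),rect(f,c,z))
f=fr['top']
s=[cv2.resize(f['color'][y:y+110,x:x+170],None,fx=4,fy=4,interpolation=cv2.INTER_CUBIC)for x,y in((125,190),)]
cv2.imwrite('pics/jig.png',s[0][:,:,::-1])
E
```

```text
scene blue [128. 286.] [ 759.7 -378.2  183.2   62.3   48.2]
scene blue [177. 220.] [ 582.9 -318.6  132.6   51.4  117. ]
scene blue [206. 163.] [ 373.4 -309.7  183.4   67.5  157.9]
scene red [213. 310.] [ 818.  -184.2   91.3   16.6  177.4]
scene red [386. 228.] [571.3 130.4  30.1  18.9  65.5]
scene red [395. 198.] [485.6 148.9  58.3  37.4 169.6]
scene red [80.  6.] [ -409.7 -1014.7   190.2   113.      9.6]
scene yel [435. 321.] [770.3 217.8  89.1  86.4 141.3]
scene yel [411. 219.] [519.8 191.3  53.8   8.4 166.9]
scene orange [333. 296.] [755.3  24.2 100.7  85.8  78.4]
top blue [353. 290.] [ 367.9 -312.2  182.    65.   158. ]
top blue [358. 214.] [ 572.6 -321.7  139.2   47.2  116.4]
top blue [372. 151.] [ 754.8 -378.7  180.1   68.    48.4]
top red [187. 236.] [501.4 142.1 129.   43.8 166.8]
top red [310. 137.] [ 787.3 -190.3   94.4   19.7  179.8]
top yel [170. 232.] [513.4 191.   41.1  11.7 167. ]
top yel [165. 146.] [757.1 218.3  86.4  84.6 138.2]
top orange [234. 153.] [742.1  23.2 101.9  74.2  78.4]
```

View pics/jig.png

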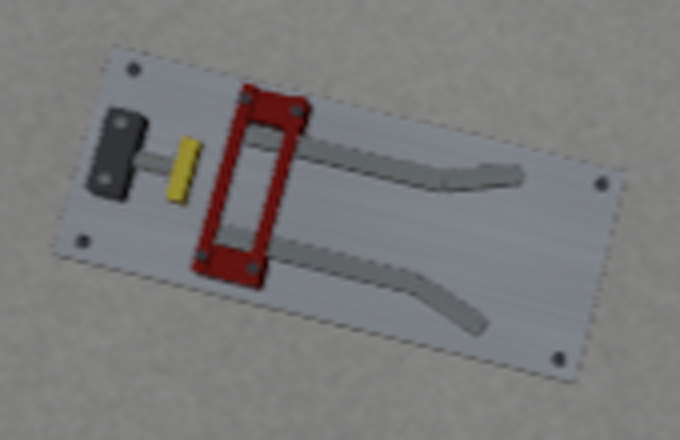

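The crop shows plate corners near crop px (110,47), (625,170), (577,382) and (55,255). The middle foot measures 139x47 mm, so it is the right one; the other two are about 182x65. Next I refine the post and the jig in both views.

```bash
python3 - <<'E'
from h import *
fr=pickle.load(open('f0.pkl','rb'))
f=fr['top']
C=np.array([(110,47),(625,170),(577,382),(55,255)])/4+[125,190]-0.375
P=cast(f,C,.012)[:,:2]*1000
print('plate',P.round(1),[np.linalg.norm(P[i]-P[(i+1)%4]).round(1) for i in range(4)])
c=P.mean(0); e=(P[0]+P[3]-P[1]-P[2])/2; e/=np.linalg.norm(e); ang=np.degrees(np.arctan2(e[1],e[0]))
o=c-25*e; ex=np.array([e[1],-e[0]]); print('jig origin',o,'feed angle',ang)
print('bridge from plate',o+85*e)
rr=lambda n,k:None
for n in fr:
    f=fr[n]
    hsv=cv2.cvtColor(f['color'],cv2.COLOR_RGB2HSV)
    # yellow pad top contour in jig frame
    for c in blobs(f,(24,150,80),(34,255,255),25):
        Q=cast(f,c[:,0],.036)[:,:2]*1000
        q=np.c_[(Q-o)@ex,(Q-o)@e]
        if abs(q).max()<250: print(n,'pad jig',q.min(0),q.max(0))
    for c in blobs(f,(0,180,60),(6,255,255),25):
        Q=cast(f,c[:,0],.048)[:,:2]*1000; q=np.c_[(Q-o)@ex,(Q-o)@e]
        if abs(q).max()<250: print(n,'bridge jig',q.min(0),q.max(0))
    # post: dark blob next to middle foot
    x,y=(375,204) if n=='top' else (156,212)
    w=25; sub=f['color'][y-w:y+w,x-w:x+w].astype(int)
    m=((sub.max(2)<95)&(sub.max(2)-sub.min(2)<22)).astype(np.uint8)
    nn,l,s,ce=cv2.connectedComponentsWithStats(m)
    for i in range(1,nn):
        if s[i,4]>30: print(n,'post',s[i],ce[i]+[x-w,y-w],cast(f,ce[i]+[x-w,y-w],.075)*1000)
    b=cv2.resize(f['color'][y-30:y+45,x-50:x+75],None,fx=5,fy=5,interpolation=cv2.INTER_CUBIC)
    cv2.imwrite(f'pics/p_{n}.png',b[:,:,::-1])
a,b=[cv2.imread(f'pics/p_{n}.png') for n in('top','scene')]
cv2.imwrite('pics/p.png',cv2.resize(np.vstack([a,b]),None,fx=.8,fy=.8))
E
```

```text
plate [[ 602.2  249.3]
 [ 521.  -110.8]
 [ 374.6  -79.4]
 [ 456.   278.6]] [np.float64(369.2), np.float64(149.7), np.float64(367.2), np.float64(149.0)]
jig origin [482.92093092  60.03372963] feed angle 77.24021852079878
bridge from plate [501.69436593 142.93462309]
scene pad jig [-13.48583872 131.78833563] [ 39.89879938 140.0927281 ]
scene bridge jig [62.24496031 73.85053564] [ 82.96446675 104.17771888]
scene bridge jig [-45.53670437  68.0498731 ] [ 11.40841696 106.47621204]
scene post [ 17  12  18  28 357] [156.7394958  212.44257703] [[ 621.86618537 -349.00878589   75.        ]]
scene post [19 41 31  9 81] [164.58024691 232.43209877] [[ 674.12610708 -315.61485858   75.        ]]
top pad jig [-20.31397159 127.375979  ] [ 20.58924296 139.03005899]
top bridge jig [-64.72179909  61.83626345] [ 64.509569   106.15628956]
top post [ 16  18  17  17 176] [373.78977273 204.85795455] [[ 588.99029004 -357.88581801   75.        ]]
```

View pics/p.png

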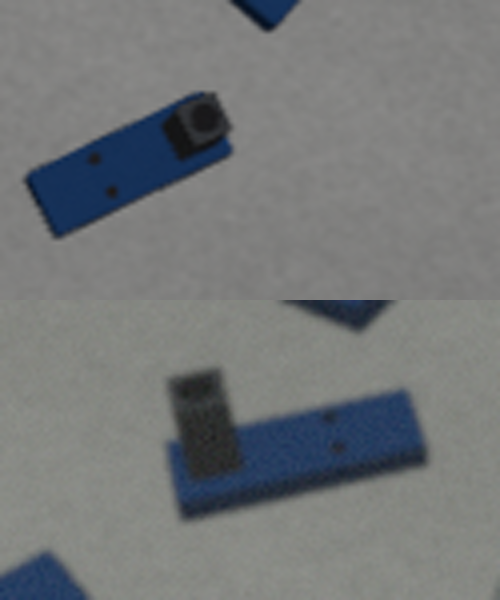

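Post top centre is at about crop (207,119) in the top view and (196,384) in the scene view. The nose is at the left in the top view.

```bash
python3 - <<'E'
from h import *
fr=pickle.load(open('f0.pkl','rb'))
a=cast(fr['top'],np.array([207,119])/4+[325,174]-.4,.075)*1000
b=cast(fr['scene'],np.array([196,84])/4+[106,182]-.4,.075)*1000
print(a,b)
for n in fr:
  for c in blobs(fr[n],(105,120,40),(125,255,255),25):
    r=rect(fr[n],c,.02)
    if r[2]<150:
        th=np.radians(r[4]);d=np.array([np.cos(th),np.sin(th)])
        P=cast(fr[n],c[:,0],.02)[:,:2]*1000
        nx=np.array([d[1],-d[0]])
        print(n,'nose',(P@d).max()-a[0,:2]@d,'lat range vs post',(P@nx).min()-a[0,:2]@nx,(P@nx).max()-a[0,:2]@nx, r)
E
```

```text
[[ 593.26281757 -364.91970034   75.        ]] [[ 593.94882601 -362.8950532    75.        ]]
scene nose 112.31857130366166 lat range vs post -13.943232967654126 37.5012339916189 [ 582.9 -318.6  132.6   51.4  117. ]
top nose 117.5459480576024 lat range vs post -22.9247210168582 24.328760636238997 [ 572.6 -321.7  139.2   47.2  116.4]
```

Request:
{"method": "step_arm", "body": {
  "increments": [0, 0, -8.5, 4.7, -11.4, 0, 1, 0, 0, -8.5, 4.7, -11.4, 0, 1, 0, 0, -8.5, 4.7, -11.4, 0, 1, 0, 0, -8.5, 4.7, -11.4, 0, 1, 0, 0, -8.5, 4.7, -11.4, 0, 1, 0, 0, -8.5, 4.7, -11.4, 0, 1, 0, 0, -8.5, 4.7, -11.4, 0, 1, 0, 0, -8.5, 4.7, -11.4, 0, 1]
}}

```text
time: 0.9
ee_pos: [0.3585, 0.2087, 0.1915]
orientation: [-0.0, 0.563, 0.826, 0.0]
wrist_force: [-0.8, -0.9, 0.6]
finger_gap: 0.0939
gripper_force: 0.0
```

Request:
{"method": "step_arm", "body": {
  "increments": [0, 0, -8.5, 4.7, -11.4, 0, 1, 0, 0, -8.5, 4.7, -11.4, 0, 1, 0, 0, -8.5, 4.7, -11.4, 0, 1, 0, 0, -8.5, 4.7, -11.4, 0, 1, 0, 0, -8.5, 4.7, -11.4, 0, 1, 0, 0, -8.5, 4.7, -11.4, 0, 1, 0, 0, -8.5, 4.7, -11.4, 0, 1, 0, 0, -8.5, 4.7, -11.4, 0, 1]
}}

```text
time: 1.7
ee_pos: [0.476, -0.075, 0.1909]
orientation: [-0.001, 0.824, 0.567, -0.0]
wrist_force: [0.2, -0.1, 0.6]
finger_gap: 0.0941
gripper_force: 0.0
```

Request:
{"method": "step_arm", "body": {
  "increments": [0, 0, -8.5, 4.7, -11.4, 0, 1, 0, 0, -8.5, 4.7, -11.4, 0, 1, 0, 0, -8.5, 4.7, -11.4, 0, 1, 0, 0, -8.5, 4.7, -11.4, 0, 1, 0, 0, -8.5, 4.7, -11.4, 0, 1, 0, 0, -8.5, 4.7, -11.4, 0, 1, 0, 0, -8.5, 4.7, -11.4, 0, 1, 0, 0, -8.5, 4.7, -11.4, 0, 1]
}}

```text
time: 2.5
ee_pos: [0.5941, -0.3588, 0.1904]
orientation: [-0.001, 0.973, 0.23, -0.0]
wrist_force: [-0.1, 0.1, -0.2]
finger_gap: 0.094
gripper_force: 0.0
```

```bash
python3 - <<'E'
from h import *
from workcell import arm
s=arm.get_state(); f=arm.grab_frame('wrist'); pickle.dump((s,f),open('w1.pkl','wb'))
print(s['ee_pos'],s['orientation'],{k:v for k,v in f.items() if k!='color'})
cv2.imwrite('pics/w1.png',f['color'][:,:,::-1])
E
```

```text
[ 0.59409079 -0.3588205   0.1903643 ] [-7.00179643e-04  9.73113144e-01  2.30326061e-01 -4.73927723e-04] {'fx': 325.19226210127806, 'fy': 325.19226210127806, 'cx': 280.61250000991305, 'cy': 210.27705704801846, 'T_tool_cam': array([[-1.33648111e-04,  9.58849254e-01,  2.83915640e-01,
         8.22801630e-02],
       [ 9.99999845e-01, -2.51619684e-05,  5.55709523e-04,
         2.76745355e-04],
       [ 5.39985537e-04,  2.83915671e-01, -9.58849102e-01,
        -1.92570778e-01],
       [ 0.00000000e+00,  0.00000000e+00,  0.00000000e+00,
         1.00000000e+00]])}
```

View pics/w1.png

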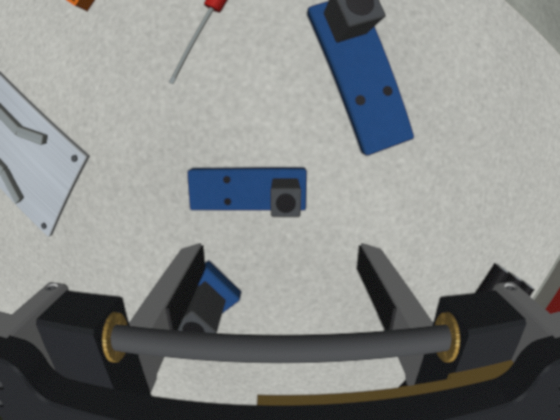

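The wrist view shows the foot aligned with the closing line and the post top at about (286,203). I cast rays to check.

```bash
cat >> h.py <<'E'
from scipy.spatial.transform import Rotation as Ro
def wcast(s,f,uv,z):
    uv=np.atleast_2d(uv).astype(float)
    d=(uv-[f['cx'],f['cy']]);r=np.linalg.norm(d,axis=1)+1e-9;t=r/f['fx']
    v=np.c_[d[:,0]/r*np.sin(t),-d[:,1]/r*np.sin(t),-np.cos(t)]
    q=s['orientation'];R=Ro.from_quat([q[1],q[2],q[3],q[0]]).as_matrix()
    T=f['T_tool_cam'];c=R@T[:3,3]+s['ee_pos'];D=v@T[:3,:3].T@R.T
    return c+D*((z-c[2])/D[:,2])[:,None]
E
python3 - <<'E'
from h import *
s,f=pickle.load(open('w1.pkl','rb'))
print(wcast(s,f,[286,203],.075)*1000)
for c in blobs(f,(105,120,40),(125,255,255),1500):
    if 180<c[:,0,0].min()<195 :
        P=wcast(s,f,c[:,0],.02)[:,:2]*1000
        print(cv2.minAreaRect(P.astype(np.float32)))
sub=f['color'][180:222,262:310].astype(int)
m=((sub.max(2)-sub.min(2)<25)&(sub.max(2)<110)).astype(np.uint8)
n,l,st,ce=cv2.connectedComponentsWithStats(m);print(st,ce)
print([sub[y-180,286-262].tolist() for y in range(180,222,3)])
E
```

```text
[[ 595.06553238 -364.15291321   75.        ]]
((576.9901733398438, -322.6388244628906), (46.94908142089844, 135.48324584960938), 26.628934860229492)
[[   0    0   48   42  965]
 [   9    0   30   37 1051]] [[23.9253886  23.00932642]
 [23.1094196  18.19600381]]
[[42, 42, 44], [42, 43, 43], [42, 45, 44], [68, 70, 72], [67, 69, 73], [38, 38, 41], [37, 36, 39], [37, 37, 39], [39, 38, 39], [36, 37, 38], [34, 36, 38], [64, 66, 69], [103, 105, 103], [184, 185, 180]]
```

Request:
{"method": "step_arm", "body": {
  "increments": [0, 0, 0, 0.02, -0.2, -1.2, 1, 0, 0, 0, 0.02, -0.2, -2.6, 1, 0, 0, 0, 0.02, -0.2, -4, 1, 0, 0, 0, 0.02, -0.2, -5.2, 1, 0, 0, 0, 0.02, -0.2, -5.7, 1, 0, 0, 0, 0.02, -0.2, -5.76, 1, 0, 0, 0, 0.02, -0.2, -5.76, 1]
}}

```text
time: 3.25
ee_pos: [0.5945, -0.3648, 0.0494]
orientation: [0.001, 0.973, 0.23, 0.001]
wrist_force: [-0.2, -0.2, -0.1]
finger_gap: 0.0942
gripper_force: 0.0
```

Request:
{"method": "step_arm", "body": {
  "increments": [0, 0, 0, 0, 0, 0, -1, 0, 0, 0, 0, 0, 0, -1, 0, 0, 0, 0, 0, 0, -1, 0, 0, 0, 0, 0, 0, -1, 0, 0, 0, 0, 0, 0, -1, 0, 0, 0, 0, 0, 0, -1, 0, 0, 0, 0, 0, 0, -1, 0, 0, 0, 0, 0, 0, -1],
  "newtons": 40
}}

```text
time: 4.05
ee_pos: [0.5936, -0.3655, 0.0475]
orientation: [-0.0, 0.973, 0.23, -0.0]
wrist_force: [0.3, 1.0, -0.3]
finger_gap: 0.0332
gripper_force: 0.0
```

Request:
{"method": "step_arm", "body": {
  "increments": [0, 0, 0, 0, 0, 0, -1, 0, 0, 0, 0, 0, 0, -1, 0, 0, 0, 0, 0, 0, -1]
}}

```text
time: 4.35
ee_pos: [0.5935, -0.3653, 0.0475]
orientation: [-0.0, 0.973, 0.23, -0.0]
wrist_force: [-1.9, 2.2, 0.6]
finger_gap: 0.0295
gripper_force: 40.0
```

Request:
{"method": "step_arm", "body": {
  "increments": [0, 0, 0, 0, 0, 0.5, -1, 0, 0, 0, 0, 0, 1.5, -1, 0, 0, 0, 0, 0, 2.5, -1, 0, 0, 0, 0, 0, 3.5, -1, 0, 0, 0, 0, 0, 4, -1, 0, 0, 0, 0, 0, 4, -1]
}}

```text
time: 4.95
ee_pos: [0.5941, -0.3658, 0.1495]
orientation: [0.001, 0.973, 0.23, 0.001]
wrist_force: [0.1, -0.0, -5.9]
finger_gap: 0.0295
gripper_force: 40.0
```

Request:
{"method": "step_arm", "body": {
  "increments": [0, 0, -0.8, -0.5, 1.4, 0, -1, 0, 0, -1.8, -1.1, 3.2, 0, -1, 0, 0, -2.9, -1.8, 5.2, 0, -1, 0, 0, -4, -2.5, 7.2, 0, -1, 0, 0, -5.1, -3.2, 9.2, 0, -1, 0, 0, -6.2, -3.9, 11.2, 0, -1, 0, 0, -7.2, -4.6, 13.1, 0, -1, 0, 0, -7.9, -5.04, 14.42, 0, -1]
}}

```text
time: 5.75
ee_pos: [0.4658, -0.0032, 0.1464]
orientation: [0.0, 0.993, -0.115, -0.001]
wrist_force: [0.8, 0.6, -4.8]
finger_gap: 0.0296
gripper_force: 40.0
```

Request:
{"method": "step_arm", "body": {
  "increments": [0, 0, 0, 0, 0, 0, -1, 0, 0, 0, 0, 0, 0, -1, 0, 0, 0, 0, 0, 0, -1]
}}

```text
time: 6.05
ee_pos: [0.4676, -0.0055, 0.147]
orientation: [0.0, 0.994, -0.113, -0.0]
wrist_force: [0.5, -0.5, -4.6]
finger_gap: 0.0294
gripper_force: 40.0
```

```bash
python3 - <<'E'
from h import *
from workcell import arm
s=arm.get_state(); f=arm.grab_frame('wrist'); t=arm.grab_frame('top');sc=arm.grab_frame('scene'); pickle.dump((s,f,t,sc),open('w2.pkl','wb'))
q=s['orientation'];R=Ro.from_quat([q[1],q[2],q[3],q[0]]).as_matrix();print(s['ee_pos'],R.round(4),s['wrist_force'],s['ft_torque'])
a=cv2.resize(t['color'][180:300,120:300],(540,360),interpolation=cv2.INTER_CUBIC)
b=np.vstack([cv2.resize(f['color'],(320,240)), cv2.resize(sc['color'],(320,240))])
c=np.zeros((480,800,3),np.uint8)+60;c[:360,:480]=cv2.resize(a,(480,360));c[:,480:]=b
cv2.imwrite('pics/w2.png',c[:,:,::-1])
E
```

```text
[ 0.46759909 -0.0055448   0.14696923] [[ 9.746e-01 -2.240e-01 -8.000e-04]
 [-2.240e-01 -9.746e-01 -1.000e-04]
 [-8.000e-04  3.000e-04 -1.000e+00]] [ 0.54209802 -0.46614933 -4.64429245] [-0.14483558  0.21248243 -0.05327202]
```

View pics/w2.png

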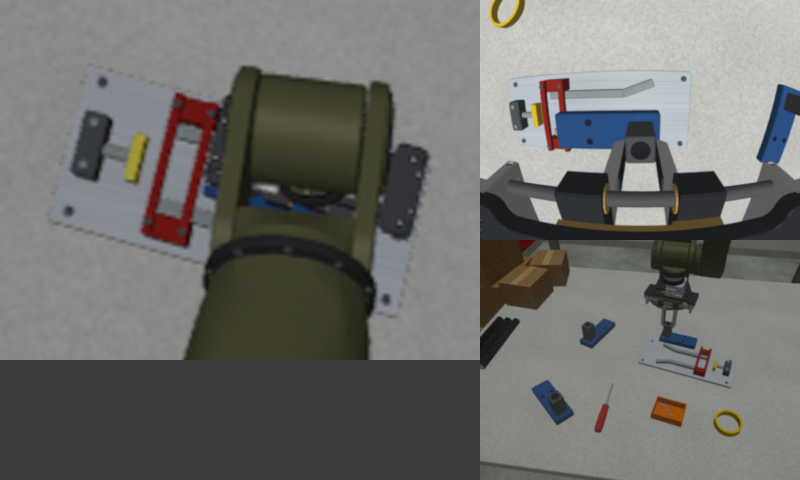

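The foot is held level above the channel. In the wrist view the blue block is at (605,130) of the composite, with the bridge and pad to its left and both in view. I measure foot and jig in this one view.

```bash
python3 - <<'E'
from h import *
s,f,t,sc=pickle.load(open('w2.pkl','rb'))
o=np.array([482.9,60.0]);
for A in (77.05,):
    a=np.radians(A);e=np.array([np.cos(a),np.sin(a)]);ex=np.array([e[1],-e[0]])
    J=lambda uv,z:(lambda P:np.c_[(P-o)@ex,(P-o)@e])(wcast(s,f,uv,z)[:,:2]*1000)
    for k,lo,hi,z in(('blue',(105,120,40),(125,255,255),.1195),('red',(0,180,60),(6,255,255),.048),('yel',(24,150,80),(34,255,255),.036)):
        for c in blobs(f,lo,hi,150):
            q=J(c[:,0],z)
            if abs(q[:,1]).max()>260: continue
            r=cv2.minAreaRect(q.astype(np.float32))
            print(k,q.min(0).round(1),q.max(0).round(1),np.round(r[0]+r[1]+(r[2],),1))
            if k=='blue':
                # far long edge (min x): extreme points per y bin
                ys=np.arange(-60,30,5); xs=[q[(abs(q[:,1]-y)<2.5),0] for y in ys]
                xs=[(y,x.max(),x.min()) for y,x in zip(ys,xs) if len(x)]
                xs=np.array(xs);print('edge+x',np.polyfit(xs[:,0],xs[:,1],1),'edge-x',np.polyfit(xs[:,0],xs[:,2],1));print(xs[::4].round(1))
                print('tcp jig',((s['ee_pos'][:2]*1000-o)@ex),((s['ee_pos'][:2]*1000-o)@e))
b=cv2.resize(f['color'][110:280,40:380],(800,400),interpolation=cv2.INTER_CUBIC)
cv2.imwrite('pics/w2b.png',b[:,:,::-1])
E
```

```text
blue [-22.2 -91.4] [29.  45.1] [  3.9 -23.   50.3 136.6   0.9]
edge+x [-4.77547134e-03  2.81143921e+01] edge-x [ -0.33462001 -20.67643259]
[[-60.   28.3  15.9]
 [-40.   28.3 -10.3]
 [-20.   28.4 -21.3]
 [  0.   27.9 -20.9]
 [ 20.   28.  -21.6]]
tcp jig -0.2231155222086992 -67.30667428955496
red [-61.4  52.2] [ 66.3 105.8] [  2.4  80.4  52.4 129.   88. ]
yel [-18.9 117.9] [ 23.8 138.3] [  2.4 128.1  42.7  20.3   0. ]
yel [181.8 152. ] [253.3 246.9] [213.4 202.2  97.5  56.7  73.7]
```

View pics/w2b.png

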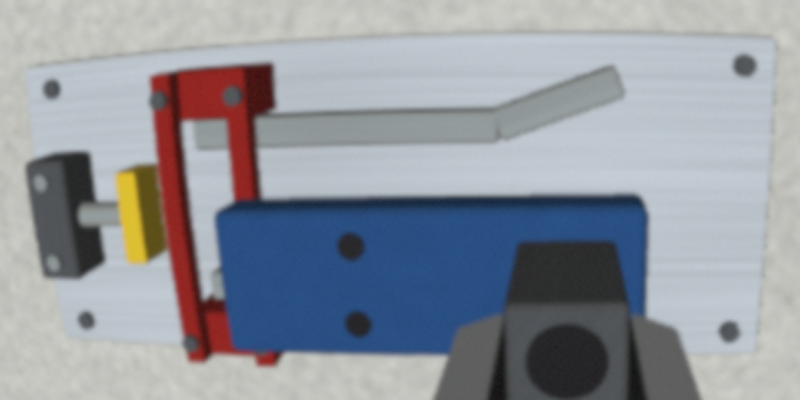

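Foot sits about 1.1 mm to +x of the jig centre line (bridge and pad centred at 2.4 mm in the same view, foot at 3.4 mm) and is parallel within 0.3°. I correct that and lower to about 3 mm above the plate.

Request:
{"method": "step_arm", "body": {
  "increments": [0, 0, 0, -0.04, 0.01, -0.8, -1, 0, 0, 0, -0.04, 0.01, -1.6, -1, 0, 0, 0, -0.04, 0.01, -2.2, -1, 0, 0, 0, -0.04, 0.01, -2.6, -1, 0, 0, 0, -0.04, 0.01, -2.9, -1, 0, 0, 0, -0.04, 0.01, -3.2, -1, 0, 0, 0, -0.04, 0.01, -3.38, -1, 0, 0, 0, -0.04, 0.01, -3.38, -1]
}}

```text
time: 7.0
ee_pos: [0.4665, -0.0047, 0.0627]
orientation: [-0.0, 0.994, -0.113, -0.0]
wrist_force: [-0.4, 0.4, -4.6]
finger_gap: 0.0298
gripper_force: 40.0
```

```bash
python3 - <<'E'
from h import *
from workcell import arm
s=arm.get_state(); f=arm.grab_frame('wrist'); pickle.dump((s,f),open('w3.pkl','wb'))
print(s['ee_pos'],s['wrist_force'],s['ft_torque'])
cv2.imwrite('pics/w3.png',cv2.resize(f['color'][100:300,20:420],(800,400),interpolation=cv2.INTER_CUBIC)[:,:,::-1])
E
```

```text
[ 0.46650898 -0.00471728  0.0627326 ] [-0.43189072  0.36849502 -4.62724947] [-0.13533128  0.17350203 -0.00542954]
```

View pics/w3.png

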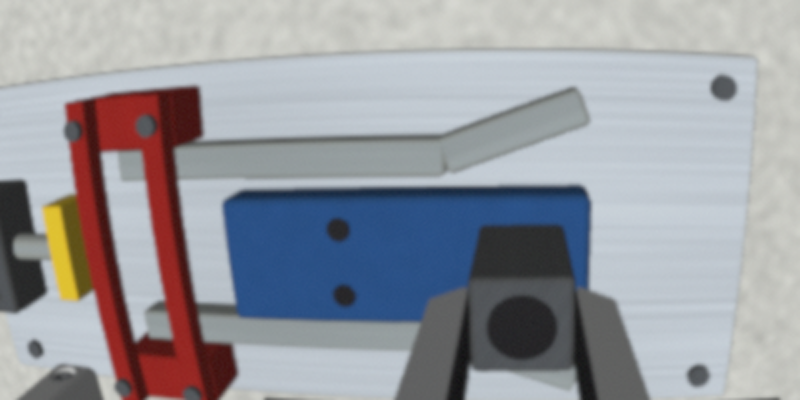

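The foot sits between the rails without contact: a gap shows at the far rail and the force is only the weight. Next I lower it the last 3 mm.

Request:
{"method": "step_arm", "body": {
  "increments": [0, 0, 0, 0, 0, -0.05, -1, 0, 0, 0, 0, 0, -0.1, -1, 0, 0, 0, 0, 0, -0.12, -1, 0, 0, 0, 0, 0, -0.12, -1]
}}

```text
time: 7.45
ee_pos: [0.4666, -0.0047, 0.0601]
orientation: [-0.0, 0.994, -0.113, 0.0]
wrist_force: [0.4, 0.3, -4.7]
finger_gap: 0.0294
gripper_force: 40.0
```

Request:
{"method": "step_arm", "body": {
  "increments": [0, 0, 0, 0.05, 0.23, 0, -1, 0, 0, 0, 0.13, 0.58, 0, -1, 0, 0, 0, 0.22, 0.97, 0, -1, 0, 0, 0, 0.31, 1.36, 0, -1, 0, 0, 0, 0.4, 1.75, 0, -1, 0, 0, 0, 0.48, 2.1, 0, -1, 0, 0, 0, 0.54, 2.34, 0, -1, 0, 0, 0, 0.54, 2.34, 0, -1]
}}

```text
time: 8.25
ee_pos: [0.4803, 0.0546, 0.06]
orientation: [-0.0, 0.994, -0.112, 0.0]
wrist_force: [0.4, -0.1, -5.2]
finger_gap: 0.0295
gripper_force: 40.0
```

```bash
python3 - <<'E'
from h import *
from workcell import arm
s=arm.get_state(); f=arm.grab_frame('wrist'); pickle.dump((s,f),open('w4.pkl','wb'))
o=np.array([482.9,60.0]);a=np.radians(77.05);e=np.array([np.cos(a),np.sin(a)]);ex=np.array([e[1],-e[0]])
print(s['ee_pos'],s['wrist_force'],s['ft_torque'],'tcp jig',(s['ee_pos'][:2]*1000-o)@ex,(s['ee_pos'][:2]*1000-o)@e)
cv2.imwrite('pics/w4.png',cv2.resize(f['color'][100:300,20:420],(800,400),interpolation=cv2.INTER_CUBIC)[:,:,::-1])
E
```

```text
[0.48025831 0.05456087 0.06002586] [ 0.37572766 -0.06626539 -5.19349431] [-0.14131275  0.21367314  0.01789374] tcp jig -1.3555840447003558 -5.892795591273467
```

View pics/w4.png

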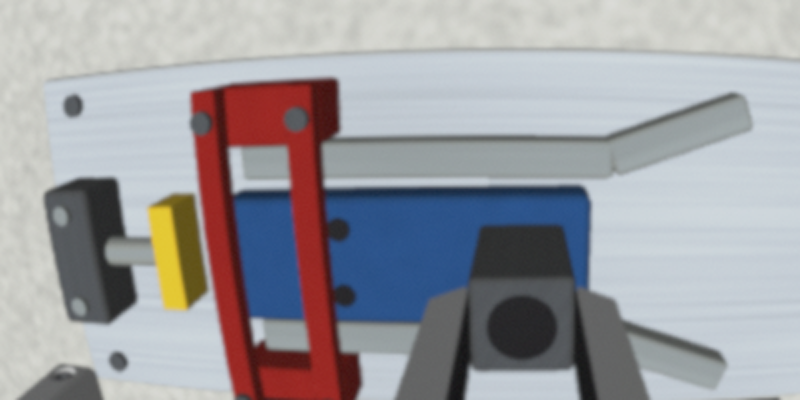

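The nose is under the first bridge bar, gaps show on both sides, and nothing is touching. Now I approach the pad.

Request:
{"method": "step_arm", "body": {
  "increments": [0, 0, 0, 0.04, 0.16, 0, -1, 0, 0, 0, 0.08, 0.33, 0, -1, 0, 0, 0, 0.11, 0.47, 0, -1, 0, 0, 0, 0.11, 0.47, 0, -1, 0, 0, 0, 0.11, 0.47, 0, -1]
}}

```text
time: 8.8
ee_pos: [0.4829, 0.0656, 0.06]
orientation: [0.0, 0.994, -0.113, 0.0]
wrist_force: [0.3, -0.7, -5.4]
finger_gap: 0.0298
gripper_force: 40.0
```

Request:
{"method": "step_arm", "body": {
  "increments": [0, 0, 0, 0.02, 0.08, 0, -1, 0, 0, 0, 0.04, 0.16, 0, -1, 0, 0, 0, 0.04, 0.16, 0, -1, 0, 0, 0, 0.04, 0.16, 0, -1]
}}

```text
time: 9.2
ee_pos: [0.4838, 0.0696, 0.06]
orientation: [0.0, 0.994, -0.113, -0.0]
wrist_force: [-1.1, 0.5, -5.3]
finger_gap: 0.0297
gripper_force: 40.0
```

Request:
{"method": "step_arm", "body": {
  "increments": [0, 0, 0, 0.02, 0.08, 0, -1, 0, 0, 0, 0.04, 0.16, 0, -1, 0, 0, 0, 0.04, 0.16, 0, -1, 0, 0, 0, 0.04, 0.16, 0, -1]
}}

```text
time: 9.6
ee_pos: [0.4849, 0.0736, 0.06]
orientation: [-0.0, 0.994, -0.113, 0.0]
wrist_force: [0.4, 0.1, -5.3]
finger_gap: 0.0297
gripper_force: 40.0
```

Request:
{"method": "step_arm", "body": {
  "increments": [0, 0, 0, 0.02, 0.08, 0, -1, 0, 0, 0, 0.04, 0.16, 0, -1, 0, 0, 0, 0.04, 0.16, 0, -1, 0, 0, 0, 0.04, 0.16, 0, -1]
}}

```text
time: 10.0
ee_pos: [0.4858, 0.0775, 0.06]
orientation: [0.0, 0.994, -0.113, -0.0]
wrist_force: [0.2, -2.5, -4.2]
finger_gap: 0.0296
gripper_force: 40.0
```

Request:
{"method": "step_arm", "body": {
  "increments": [0, 0, 0, 0.02, 0.08, 0, -1, 0, 0, 0, 0.04, 0.16, 0, -1, 0, 0, 0, 0.04, 0.16, 0, -1, 0, 0, 0, 0.04, 0.16, 0, -1]
}}

```text
time: 10.4
ee_pos: [0.4868, 0.0814, 0.0601]
orientation: [0.0, 0.994, -0.113, -0.0]
wrist_force: [-2.5, -5.4, -2.6]
finger_gap: 0.0298
gripper_force: 40.0
```

Request:
{"method": "step_arm", "body": {
  "increments": [0, 0, 0, 0.02, 0.08, 0, -1, 0, 0, 0, 0.03, 0.15, 0, -1, 0, 0, 0, 0.05, 0.2, 0, -1, 0, 0, 0, 0.05, 0.2, 0, -1, 0, 0, 0, 0.05, 0.2, 0, -1, 0, 0, 0, 0.05, 0.2, 0, -1]
}}

```text
time: 11.0
ee_pos: [0.4879, 0.086, 0.0601]
orientation: [0.001, 0.994, -0.113, -0.0]
wrist_force: [-3.5, -9.6, -0.6]
finger_gap: 0.0295
gripper_force: 40.0
```

```bash
python3 - <<'E'
from h import *
from workcell import arm
o=np.array([482.9,60.0]);a=np.radians(77.05);e=np.array([np.cos(a),np.sin(a)]);ex=np.array([e[1],-e[0]])
F=[]
for i in range(6):
    f=arm.grab_frame('wrist');s=arm.get_state();F.append(np.r_[s['wrist_force'],s['ft_torque']])
F=np.mean(F,0);print(F.round(2),'push',-F[:2]@e,'lat',F[:2]@ex,'tcp jig',(s['ee_pos'][:2]*1000-o)@ex,(s['ee_pos'][:2]*1000-o)@e,s['ee_pos'][2],s['gripper_force'])
cv2.imwrite('pics/w5.png',cv2.resize(f['color'][100:300,20:420],(800,400),interpolation=cv2.INTER_CUBIC)[:,:,::-1])
E
```

```text
[-3.87 -9.09 -0.62 -1.94  0.98  0.01] push 9.727736563661084 lat -1.738571375304078 tcp jig -0.9608948388824405 26.39047301027142 0.06012138781096029 39.975051283836365
```

View pics/w5.png

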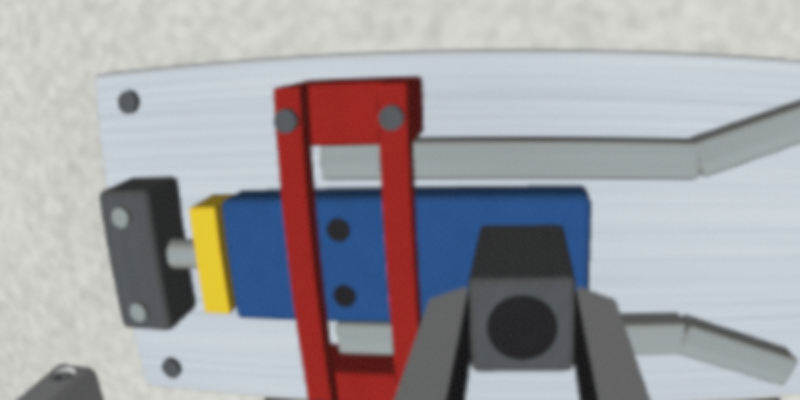

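The nose is seated squarely on the yellow pad, with gaps at both rails. The measured push is 9.7 N, so I hand in.

```bash
python3 -c "
from workcell import arm
print(arm.hand_in())"
```

```text
the job is handed in; nothing more can be done
None
```

I handed the job in with the blue foot flat between the rails, nose under the bridge, held by the gripper against the yellow stop at about 9.7 N (pad in roughly 12 mm); the tray, driver and tape were left alone, and the hand-in gave no verdict.

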